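# Feel for the fence's release notch and press the key

### The job

Unlock the machine fence: lay a fingertip on the black sprung strip beside the green housing with the red flag, and sweep it lightly along the strip's top edge until it drops into the hidden notch. Then press the grey key in the notch fully down, so that the red flag stands up by itself, and draw the hand clear. Do not touch the flag, and leave the offcut, screwdriver, sanding block and glue bottle where they are.

Things in the scene. Friction and masses are not known exactly. Their poses are not given: they have to be found in the camera images.
- fence: Fixed machine fence: aluminium bar 560 mm long (its y axis), 60 wide (x), 50 high; origin on the bench under its middle, z up. Green housings at both ends, y = 150 to 280 and -280 to -150 mm, 70 wide, 86 high; the one at +y has the red flag. Between them a black strip runs along the bar, 30 mm wide (x -15 to 15).
- strip_mid (a point): Middle of the strip's top edge, 80 mm above the bench (NOT the notch). A notch is cut right across the strip, 40 mm wide along y (50 at its mouth: 5 mm bevels), open to both sides in x, its centre anywhere from 90 mm on the -y side to 40 mm on the +y side. Shut fingers fit in with their narrow side (to about 30 mm) along the strip, closing across it.
- strip (a joint): How far the black strip is pressed down, m: 0 = up (untouched), 0.006 = at its stop. It gives straight down against a spring, about 0.8 N plus 0.8 N per mm, and springs back.
- key (a joint): Travel of the grey release key, m: 0 = locked, 0.008 = fully down. It fills the notch's bottom, 37 mm (y) by 28 mm (x); its flat top is 12 mm below the strip's top edge (68 mm above the bench). It goes straight down, takes about 6 N, and stays where it is left. Not to be pressed before the strip has been swept.
- flag (a joint): Angle of the red flag, rad: 0 = lying flat (fence locked), about 1.36 = standing up (released). It is geared to the key, 170 rad per m of key travel.
- flag_tip (a point): Free end of the red flag, a plate 24 x 40 x 4 mm on top of the green housing at the fence's +y end. Its hinge lies across the fence at y = 200 mm, 88 mm above the bench; lying flat, the plate points along +y, away from the strip. It stands up by itself as the key goes down.
- offcut_mid (a point): Centre of a loose pale wood offcut, 45 x 95 x 30 mm, lying on the bench on the robot's side of the fence. Bystander.
- driver_mid (a point): Middle of a loose screwdriver lying on the bench on the robot's side of the fence, about 200 mm long. Bystander.
- sander_mid (a point): Centre of a loose cork sanding block with a red sole, 60 x 100 x 28 mm, beyond the fence. Bystander.
- glue_mid (a point): Centre (half height) of a loose white glue bottle, 52 mm diameter, 110 mm tall, standing beyond the fence. Bystander.

How it is judged:
On the way, in this order (a step that is already met when the one before it is completed fails the run):
1. a fingertip rests on the strip at its flag end (strip dips by 0.3 mm or more, hand more than 80 mm from the fence's middle towards the flag), the key still up (value of joint strip above 0.0003 m and y of the grasp point in the frame of fence above 0.08 m and value of joint key below 0.002 m), for 0.1 s.
2. it has swept on along the strip: the strip still dips, the hand is less than 72 mm from the fence's middle on the flag's side or past it, the key still up (value of joint strip above 0.0003 m and y of the grasp point in the frame of fence below 0.072 m and value of joint key below 0.002 m), for 0.05 s.
3. the key in the notch is pressed fully down (value of joint key above 0.0065 m), for 0.1 s.
At the end, for the whole second after the job is handed in: The key is at least 6.5 mm down, the flag stands (over 1.0 rad), the strip has sprung back up (within 1 mm), and the offcut, screwdriver, sanding block and glue bottle are within 20 mm of where they started (value of joint key above 0.0065 m and value of joint flag above 1 rad and value of joint strip below 0.001 m and distance of each of offcut_mid, driver_mid, sander_mid, glue_mid from where it was at the start of the episode below 0.02 m); the robot touches nothing.
It fails at once if a bystander is pushed or lifted more than 20 mm (distance of any of offcut_mid, driver_mid, sander_mid, glue_mid from where it was at the start of the episode above 0.02 m).
It fails at once if the robot touches the red flag (contact force between the arm and flag above 0.3 N).
It fails at once if the fingers touch the red flag (contact force between the fingers and flag above 0.3 N).
It fails at once if the fingers press on anything harder than 45 N (contact force between the fingers and anything else above 45 N).
It also fails if it takes over 59 s, if anything falls off the work surface, if the arm or the gripper's body presses on something with over 40 N, if the wrist force passes 120 N, or if a joint passes its speed limit or range.

### The arm

A 6-joint arm with a two-finger parallel gripper is mounted at the origin on the work surface. World frame = base frame: x ahead of the robot, y to its left, z up, the work surface at z = 0. Lengths are in m, angles in rad, forces in N, time in s.
With the tool pointing down it reaches from about 0.375 to 0.925 m from the base axis. Payload 5.7 kg.
Tool frame: the origin (TCP) lies midway between the tips of the shut fingers; the grasp point (between the pads) lies 19 mm behind it; z points along the fingers, y is the line along which they close (so a half turn about z gives the same grasp; the last joint's range is limited). The gripper opens to 88 mm and grips with 3 to 60 N. Pads are 20 mm wide; open, the fingers measure 115 mm over their backs; the gripper's body (75 mm by 178 mm) begins 61 mm behind the grasp point.
Start: joints at [1.075, 0.359, 1.51, -0, 1.272, -0.115], TCP at [0.223, 0.557, 0.223] pointing down, gripper open.
Joint ranges: [-2.97, 2.97], [-1.01, 2.36], [0.21, 2.38], [-0.96, 4.11], [0.2, 2.71], [-2.98, 2.98]. Speed limits (rad/s): [2.39, 2.39, 3.14, 3.14, 3.14, 3.14].

### API

Orientations are given as a unit quaternion [x, y, z, w].
In Python, from bench import move_ptp, servo_line, goto_joints, move_gripper, sleep, inverse_kinematics, capture, PlanningError, close_job, spot_in, silhouettes, current_clock, current_joint_pos, current_qvel, current_joint_torque, current_position, current_orientation, current_force, current_torque, current_finger_gap, current_grip_force gives the robot as it stands. Calls block until the motion is done:
- move_ptp(position, orientation): joint-space move of the TCP to a pose.
- servo_line(position, orientation=None, rate=0.15, contact_N=None): straight line of the TCP; orientation=None keeps the orientation; rate is the mean speed in m/s. With contact_N (N) it stops when the force on the tool has changed by that much, and returns True; else False.
- goto_joints(angles): joint-space move.
- move_gripper(opening): finger opening in m; the grip force is fixed at half the most; returns when the fingers have stopped.
- sleep(seconds).
- inverse_kinematics(position, orientation): joint angles nearest the present ones, or None.
- capture(name): name is "scene" or "side" or "wrist"; returns a dict with "image" (420x560x3 uint8, blue, green, red), "range_z" (420x560 float32, m along the optical axis (not along the pixel's ray), 0 where there is no reading), "intrinsics" (3x3 intrinsics, pixels), "R" (3x3) and "t" (3): a world point X has camera coordinates R X + t. Camera axes: x right, y down, z forward; pixel columns grow to the right and rows downward; lengths in m; the calibration is good to about 2 mm. A picture is of the moment at which its call begins.
A pose or a line that the arm cannot do raises PlanningError and nothing moves.
- close_job(): hands the job in; it is judged then, once.
Trained networks look in the newest picture that a camera, given by its name, has taken for a name from the list of things; names that differ only in an ending like _2 or _b are one class to them, and where a whole thing is asked for, a point or a joint stands for the part that bears it (a point fixed in the world has none). Each returns a list of dicts, best first, with "conf" (0 to 1); they miss things now and then, are a little off and sometimes report something else, mostly with a low value. They report only what shows in the picture. A call takes as long as a camera call.
- spot_in(camera, query): "xy" ([column, row] in pixels, amid what is visible of it).
- silhouettes(camera, query): "region" (420x560 bool, what is visible of it) and "xy" ([column, row] in pixels, amid what is visible of it).
Readings, each from a call of its own:
- current_clock(): time.
- current_joint_pos(): joint angles.
- current_qvel(): joint speeds.
- current_joint_torque(): joint torques, N m.
- current_position(): TCP position.
- current_orientation(): TCP orientation.
- current_force(): force on the tool from outside, world axes, zero at the start.
- current_torque(): the same for the moment, N m.
- current_finger_gap(): finger opening in m.
- current_grip_force(): force on a finger pad.
Only numpy, scipy, OpenCV 4.12 (cv2) and the standard library are available. Lean on these libraries where they do the work, as an engineer would, in place of code of your own. Each camera call takes 0.05 s, during which the arm holds its last target. There are 200 camera calls.

## Working session

There is one attempt and no reset: what is moved stays moved. The work goes in short steps, each a Python script; the robot and the scene stay as the last script left them, time stands still between calls to the robot, and variables do not carry over. Pictures are saved under pics/ and viewed, at most 10 in all, crops included, and the job is handed in when it is done.

```bash
mkdir -p pics
cat > h.py <<'E'
from bench import *
import numpy as np, cv2
def cloud(c):
    z=c["range_z"]; K=c["intrinsics"]; v,u=np.mgrid[:420,:560]
    P=np.stack([(u-K[0,2])/K[0,0]*z,(v-K[1,2])/K[1,1]*z,z],-1)
    W=(P-c["t"])@c["R"]; W[z<=0]=np.nan; return W
E
python3 - <<'E'
from h import *
ims=[]
for n in("scene","side"):
    c=capture(n); cv2.imwrite(f"pics/{n}0.png",c["image"]); W=cloud(c)
    for q in("fence","strip","key","flag","offcut_mid","driver_mid","sander_mid","glue_mid"):
        for d in silhouettes(n,q)[:2]:
            p=W[d["region"]]; p=p[~np.isnan(p[:,0])]
            if len(p): print(n,q,round(d["conf"],2),np.round(d["xy"]),len(p),np.median(p,0).round(3),np.percentile(p,3,axis=0).round(3),np.percentile(p,97,axis=0).round(3))
    # green housings tops
    g=c["image"].astype(int); hz=W[...,2]
    m=(g[...,1]>g[...,2]+25)&(g[...,1]>g[...,0]+15)&(abs(hz-.086)<.006)
    p=W[m][:,:2].astype(np.float32); print(n,"green",len(p))
    if len(p)>50: print(cv2.minAreaRect(p), cv2.boxPoints(cv2.minAreaRect(p)))
print(current_clock(),current_orientation())
E
```

```text
scene fence 0.82 [283. 211.] 8259 [0.545 0.012 0.052] [ 0.492 -0.305  0.007] [0.555 0.227 0.089]
scene strip 0.62 [276. 199.] 1928 [ 0.527 -0.017  0.081] [ 0.501 -0.185  0.06 ] [0.533 0.1   0.083]
scene key 0.75 [256. 197.] 176 [ 0.522 -0.062  0.07 ] [ 0.502 -0.079  0.057] [ 0.53  -0.045  0.072]
scene flag 0.72 [365. 210.] 159 [0.522 0.177 0.093] [0.509 0.158 0.09 ] [0.532 0.195 0.094]
scene offcut_mid 0.71 [284. 213.] 8164 [0.545 0.01  0.052] [ 0.492 -0.305  0.008] [0.555 0.228 0.089]
scene offcut_mid 0.63 [250. 176.] 687 [ 0.393 -0.112  0.03 ] [ 0.358 -0.159  0.006] [ 0.4   -0.069  0.034]
scene driver_mid 0.92 [318. 190.] 412 [0.387 0.058 0.021] [0.373 0.007 0.01 ] [0.394 0.16  0.028]
scene sander_mid 0.7 [275. 263.] 1548 [0.652 0.022 0.029] [ 0.612 -0.027  0.003] [0.67  0.069 0.032]
scene glue_mid 0.8 [178. 232.] 1036 [ 0.662 -0.185  0.064] [ 0.639 -0.211  0.009] [ 0.675 -0.17   0.112]
scene glue_mid 0.35 [280. 217.] 8070 [0.545 0.012 0.052] [ 0.492 -0.303  0.008] [0.555 0.227 0.09 ]
scene green 2190
((0.5190865397453308, -0.04026693105697632), (0.5553774237632751, 0.0681170150637
[... 743 characters left out ...]
1 [408. 280.] 1424 [ 0.635 -0.202  0.07 ] [ 0.623 -0.22   0.013] [ 0.657 -0.178  0.11 ]
side sander_mid 0.66 [310. 216.] 1826 [0.631 0.012 0.027] [ 0.608 -0.03   0.   ] [0.666 0.067 0.03 ]
side sander_mid 0.54 [331. 326.] 13030 [ 0.493 -0.197  0.082] [ 0.475 -0.319  0.006] [0.545 0.216 0.088]
side glue_mid 0.72 [405. 281.] 1521 [ 0.635 -0.202  0.069] [ 0.623 -0.22   0.009] [ 0.658 -0.176  0.11 ]
side green 6027
((0.5140932202339172, -0.04144245386123657), (0.5575721859931946, 0.06880449503660202), 89.14002990722656) [[ 0.47551063 -0.3196808 ]
 [ 0.54430735 -0.32071346]
 [ 0.55267584  0.2367959 ]
 [ 0.4838791   0.23782855]]
0.9 [ 1.89235152e-01  9.81931798e-01 -2.74081081e-05 -1.86831044e-05]
```

View pics/scene0.png

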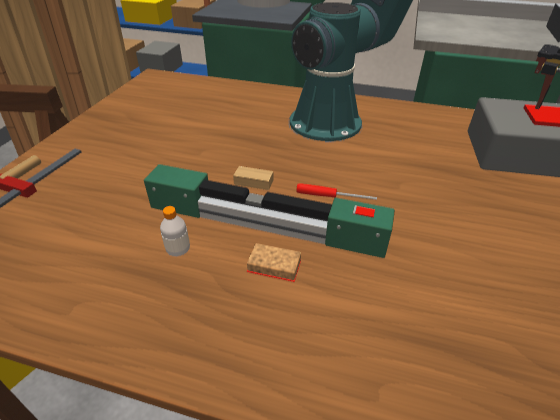

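View pics/side0.png

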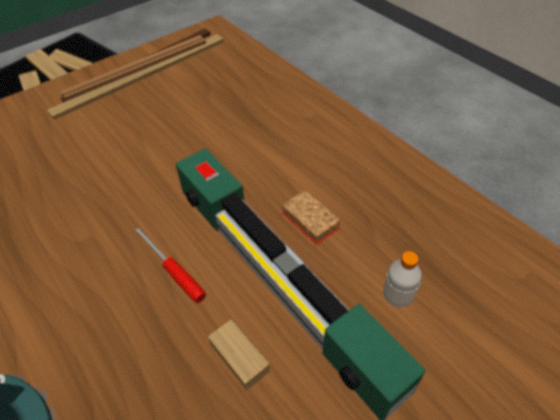

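The two pictures agree. The fence centre is about (0.516, -0.041), with its y axis turned about -0.9° from world y. The grey key shows at pixel (283,262) in the side view and (256,197) in the scene view, which puts it at fence y of about -0.020. The heights 0.081 and 0.069 match the given sizes. Next I close the gripper, approach and touch the strip.

```bash
cat >> h.py <<'E'
from scipy.spatial.transform import Rotation as Ro
C=np.array([.5166,-.0408]); ey=np.array([.0154,1.]); ey/=np.linalg.norm(ey); ex=np.array([ey[1],-ey[0]])
def P(y,z,x=0.): return np.r_[C+ey*y+ex*x,z]
def loc(): 
    p=np.array(current_position()); d=p[:2]-C; return np.round([d@ex,d@ey,p[2]],4)
def quat(s):
    Y=np.r_[s*ex,0]; Z=np.array([0,0,-1.]); return Ro.from_matrix(np.c_[np.cross(Y,Z),Y,Z]).as_quat()
E
python3 - <<'E'
from h import *
move_gripper(0)
o=[(abs(j[5]),s) for s in(1,-1) if (j:=inverse_kinematics(P(.105,.16),quat(s))) is not None]; print(o)
q=quat(min(o)[1]); move_ptp(P(.105,.16),q); print(loc(),current_force())
servo_line(P(.105,.095),rate=.1); sleep(.3); print(loc(),np.round(current_force(),2))
print(servo_line(P(.105,.074),rate=.01,contact_N=1.8)); sleep(.3)
print(loc(),np.round(current_force(),2),current_finger_gap(),current_clock())
E
```

```text
[(np.float64(0.006299944853963346), 1)]
[0.     0.1058 0.1601] [-0.01713907 -0.21694333 -0.02444162]
[0.0003 0.105  0.0955] [-0.3   0.47 -0.26]
True
[-1.00e-04  1.05e-01  7.86e-02] [0.64 0.38 2.71] 0.0003047891215875579 7.1833
```

Run:
```python
from h import *
z=.0782
for y in (.085,.06,.03,.01,.003,-.002,-.006,-.010,-.014,-.018,-.021):
    servo_line(P(y,z),rate=.03); sleep(.15); print(loc(),np.round(current_force(),2))
print(current_clock())
```

```text
[-0.0002  0.0846  0.0782] [-0.48 -1.37  1.88]
[0.0001 0.0596 0.0782] [-0.3  -2.1   1.76]
[0.     0.0297 0.0782] [ 0.71 -0.7   2.55]
[0.0001 0.0096 0.0782] [ 0.03 -1.58  3.36]
[-0.      0.0029  0.0782] [-0.89 -1.3   2.46]
[-0.     -0.0022  0.0782] [-0.5  -0.41  2.02]
[ 0.     -0.0061  0.0782] [0.4  0.11 2.55]
[-0.0001 -0.0101  0.0781] [ 0.19 -0.26 -0.53]
[ 0.     -0.014   0.0782] [-0.68 -0.29  0.05]
[-0.     -0.018   0.0782] [-0.42 -0.4   0.11]
[-0.     -0.021   0.0782] [-0.62 -0.41  0.53]
14.6833
```

The force fell to zero from y = -0.010 onwards, so the finger is in the notch. This agrees with the vision estimate. Now I press the key.

Run:
```python
from h import *
servo_line(P(-.0205,.070),rate=.03); sleep(.1); print(loc(),np.round(current_force(),2))
print(servo_line(P(-.0205,.056),rate=.015,contact_N=18)); sleep(.3); print(loc(),np.round(current_force(),2))
servo_line(P(-.0205,.20),rate=.1); sleep(.3); print(loc(),np.round(current_force(),2))
c=capture("side"); cv2.imwrite("pics/side1.png",c["image"]); W=cloud(c)
for q in("key","flag","strip","offcut_mid","driver_mid","sander_mid","glue_mid"):
    for d in silhouettes("side",q)[:1]:
        p=W[d["region"]]; p=p[~np.isnan(p[:,0])]; print(q,round(d["conf"],2),np.median(p,0).round(3),np.percentile(p,97,axis=0).round(3))
print(current_clock())
```

```text
[ 0.     -0.0205  0.07  ] [ 0.43 -0.46 -0.64]
True
[ 0.0003 -0.0206  0.0603] [-1.79  1.09  7.25]
[-1.000e-04 -2.050e-02  1.998e-01] [ 1.19 -0.19 -0.94]
key 0.74 [ 0.514 -0.058  0.059] [ 0.528 -0.044  0.062]
flag 0.61 [0.514 0.161 0.11 ] [0.525 0.166 0.128]
strip 0.63 [ 0.51  -0.082  0.079] [0.529 0.094 0.082]
offcut_mid 0.83 [ 0.374 -0.123  0.029] [ 0.397 -0.073  0.032]
driver_mid 0.6 [ 0.492 -0.205  0.079] [0.542 0.217 0.088]
sander_mid 0.96 [0.634 0.006 0.027] [0.665 0.06  0.03 ]
glue_mid 0.81 [ 0.635 -0.202  0.069] [ 0.658 -0.177  0.11 ]
18.4667
```

View pics/side1.png

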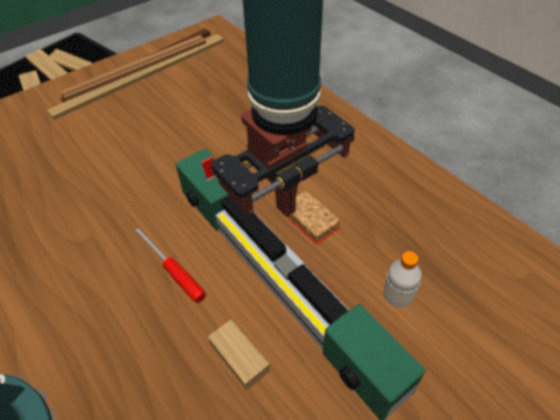

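The picture shows the flag standing at pixel (208,165), with its tip at 0.128 m. The key is about 9 mm lower, the strip is back up, the bystanders are in place and the hand is clear.

```bash
python3 -c "
from h import *
print(close_job())"
```

```text
the job is handed in; nothing more can be done
None
```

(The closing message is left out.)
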